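# Straighten the file row and close it with the strayed bookend

## Task

Tidy the row of three file cases on the low shelf: one case sticks out towards the robot, so push it back until its front is in line with the other two; then slide the bookend that has strayed from its end of the row along the shelf until it stands squarely up against the row. Leave the other two cases, the other bookend and the things on the desk where they are.

Things in the scene. Friction and masses are not known exactly. Their poses are not given: they have to be found in the camera images.
- shelf: Low black riser shelf fixed on the desk, 260 (x) x 620 (y) x 20 mm high; its flat top carries a row of three cases, 2 mm apart, between two bookends. Origin: centre of its underside, on the desk; its x points away from the robot, its y along the row to the robot's left; it may be turned by up to 0.12 rad.
- case_1: Loose upright file case, cardboard with white lid and a steel label frame on its narrow front: 165 deep (its x) x 60 wide (y) x 120 mm high, about 0.45 kg. Origin: centre of its underside; the front, facing the robot, is 82.5 mm to its -x. One of three alike, in any place of a row along the shelf's y; two have fronts in line, one sticks out 40 to 70 mm. No stop behind.
- case_2: Loose upright file case, cardboard with white lid and a steel label frame on its narrow front: 165 deep (its x) x 60 wide (y) x 120 mm high, about 0.45 kg. Origin: centre of its underside; the front, facing the robot, is 82.5 mm to its -x. One of three alike, in any place of a row along the shelf's y; two have fronts in line, one sticks out 40 to 70 mm. No stop behind.
- case_3: Loose upright file case, cardboard with white lid and a steel label frame on its narrow front: 165 deep (its x) x 60 wide (y) x 120 mm high, about 0.45 kg. Origin: centre of its underside; the front, facing the robot, is 82.5 mm to its -x. One of three alike, in any place of a row along the shelf's y; two have fronts in line, one sticks out 40 to 70 mm. No stop behind.
- bookend_left: Loose cast steel bookend at the left (+y) end of the row, 0.6 kg: plate 110 (x) x 6 x 100 mm high facing the row, and outside it a solid foot 80 (x) x 70 (y) x 40 mm high. Origin: middle of the lower edge of the face towards the row; the foot's outer end is 76 mm to its +y. Square to the shelf; slides when pushed. Stands about 2 mm from the row or, exactly one of the two, about 90 mm away.
- bookend_right: Loose cast steel bookend at the right (-y) end of the row, 0.6 kg: plate 110 (x) x 6 x 100 mm high facing the row, and outside it a solid foot 80 (x) x 70 (y) x 40 mm high. Origin: middle of the lower edge of the face towards the row; the foot's outer end is 76 mm to its -y. Square to the shelf; slides when pushed. Stands about 2 mm from the row or, exactly one of the two, about 90 mm away.
- stapler: Black desk stapler, 150 mm long, lying on the desk beyond the shelf; bystander. Origin: centre of its underside.
- tape_dispenser: Black tape dispenser with a clear roll, 160 x 55 mm, 94 mm high, on the desk near the robot, left or right; bystander. Origin: centre of its underside.
- pen_cup: Round dark pen cup, 76 mm across and 95 mm high, pens up to 150 mm, on the desk near the robot, left or right; bystander. Origin: centre of its underside.
Mind the look-alikes: they are no part of the job. What is shaped like the bookend_left but pink or yellow is not meant. What is shaped like the case_2 but orange is not meant.

How it is judged (in metres and radians):
On the way, in this order (a step that is already met when the one before it is completed fails the run):
1. the three case fronts are in line within 8 mm (x of case_1 in the frame of case_2 between -0.008 and 0.008 m and x of case_1 in the frame of case_3 between -0.008 and 0.008 m and x of case_2 in the frame of case_3 between -0.008 and 0.008 m), for 0.2 s.
2. the strayed bookend is up against the row (all of step 1 and y of bookend_left in the frame of bookend_right below 0.194 m), for 0.2 s.
At the end, for the whole second after the job is handed in: Cases and bookends rest upright on the shelf, square to it within 0.12 rad; the three case fronts are in line within 8 mm; the bookends' inner faces are at most 194 mm apart (stray one about 8 mm or less from the row), 30 mm before to 70 mm behind the shelf's centre line (all of step 2 and angle between the x axis of each of case_1, case_2, case_3, bookend_left, bookend_right and the x axis of shelf, either way round below 0.12 rad and angle between each of case_1, case_2, case_3, bookend_left, bookend_right's own z axis and vertical below 0.08 rad and linear speed of each of case_1, case_2, case_3, bookend_left, bookend_right below 0.01 m/s and z of each of case_1, case_2, case_3, bookend_left, bookend_right in the frame of shelf below 0.026 m and x of bookend_left in the frame of shelf between -0.03 and 0.07 m and x of bookend_right in the frame of shelf between -0.03 and 0.07 m); the robot touches nothing.
It fails at once if one of the cases that were already in line is shifted more than 15 mm (two cases moved) (distance of each of case_1, case_2 from where it was at the start of the episode above 0.015 m or distance of each of case_1, case_3 from where it was at the start of the episode above 0.015 m or distance of each of case_2, case_3 from where it was at the start of the episode above 0.015 m).
It fails at once if the bookend that was already at the row is shifted more than 15 mm (both bookends moved) (distance of each of bookend_left, bookend_right from where it was at the start of the episode above 0.015 m).
It fails at once if a case or bookend is tipped over (angle between any of case_1, case_2, case_3, bookend_left, bookend_right's own z axis and vertical above 0.3 rad).
It fails at once if the stapler, tape dispenser or pen cup is disturbed (distance of any of stapler, tape_dispenser, pen_cup from where it was at the start of the episode above 0.02 m).
It also fails if it takes over 48 s, if anything falls off the work surface, if the arm or the gripper's body presses on something with over 40 N, if the wrist force passes 120 N, or if a joint passes its speed limit or range.

## Robot

A 6-joint arm with a two-finger parallel gripper is mounted at the origin on the work surface. World frame = base frame: x ahead of the robot, y to its left, z up, the work surface at z = 0. Lengths are in mm, angles in degrees, forces in N, time in s.
With the tool pointing down it reaches from about 350 to 850 mm from the base axis. Payload 8.1 kg.
Tool frame: the origin (TCP) lies between the finger pads; the fingertips stand 17 mm ahead of it and the grasp point (between the pads) lies 2 mm behind it; z points along the fingers, y is the direction in which the jaws open and shut (so a half turn about z gives the same grasp; the last joint's range is limited). The gripper opens to 85 mm and grips with 20 to 120 N. Pads are 22 mm wide; open, the fingers measure 114 mm over their backs; the gripper's body (76 mm by 85 mm) begins 54 mm behind the grasp point. The pads swing forward as they close: fully open they stand 13 mm farther back than shut.
Start: joints at [-69.122, 7.471, 85.268, -0, 87.261, -4.893], TCP at [260.891, -540.316, 248.292] pointing down, gripper open.
Joint ranges: [-169.43, 169.43], [-51.17, 129.36], [1.28, 143.12], [-76.62, 256.62], [0, 156.53], [-152.29, 152.29]. Speed limits (degrees/s): [136.94, 136.94, 159.86, 180, 180, 180].

## Interface

Orientations are given as [roll, pitch, yaw] about the fixed x, y, z axes, in that order (R = Rz(yaw) Ry(pitch) Rx(roll)).
In Python, from bench import r, snapshot, camera_params, spotter gives the robot as it stands. The module is installed in compiled form; this text tells all that it offers.
- The arm moves only by the tool arm_command, never from a script. Its arguments are lists of equal length, an entry for each row: "jaw": the opening, from -1 (shut) to 1 (fully open); "delta_pos": the shift along the tool's x, y, z each as a share of 0.4 m, from -1 to 1, a list of three; "roll": the turn about the tool's z as a share of 45 degrees, from -1 to 1. A call has 1 to 20 rows; each row is the pose to reach, as a shift and turn from the pose measured when the call began, along the tool's axes at that moment; what a row does not reach only later rows make up. A row lasts 1/12 s, in which the tool goes at most 41.7 mm and 7.16 degrees, less where a joint would pass 70% of its speed; a pose out of reach is approached as far as the arm can. A call with a number of a shift or a turn outside -1 to 1 is refused whole. A call with a gripper value outside its range is refused whole. The fingers move at their own pace and stop on an object; "force" is the grip in N (left out, the last holds). Time passes only in rows, so rows that repeat a pose let the fingers close. It gives the time, the measured TCP pose, the force and the opening at its end, in the units of the state.
- r.sense(): the state, without advancing time (a new reading comes with each control period).
- snapshot(name): name is "scene" or "top" or "wrist"; returns the picture (480x640x3 uint8, red, green, blue); there is no depth.
- camera_params(name): a dict with "fx", "fy", "cx", "cy" (pixels), "k1" (the pictures are not rectified: a ray, as slopes to the right and down, at radius r is drawn at 1 + k1 r^2 times it, then the intrinsics apply), "rvec" (rotation vector, rad) and "tvec" (3), from world to camera coordinates, as OpenCV has them; the wrist camera has in their place "mount" (4x4, takes a point from camera to tool coordinates, whose origin is the TCP and whose axes are the flange's). Camera axes: x right, y down, z forward; pixel columns grow to the right and rows downward; lengths in mm; the calibration is good to about 2 mm. A picture is of the moment at which its call begins: read the wrist's pose just before it. camera_params takes no time and is no camera call.
- r.hand_in(): hands the job in, once; it reports no verdict.
Trained networks look in the newest picture that a camera, given by its name, has taken for a name from the list of things; names that differ only in an ending like _2 or _b are one class to them, and where a whole thing is asked for, a point or a joint stands for the part that bears it (a point fixed in the world has none). Each returns a list of dicts, best first, with "conf" (0 to 1); they miss things now and then, are a little off and sometimes report something else, mostly with a low value. They report only what shows in the picture. A call takes as long as a camera call. They do not tell look-alikes from the thing itself.
- spotter.recognise(camera, target): "centre" ([column, row] in pixels, amid what is visible of it).
- spotter.silhouettes(camera, target): "region" (480x640 bool, what is visible of it) and "centre" ([column, row] in pixels, amid what is visible of it).
- spotter.pinpoint(camera, target): "centre" ([column, row] in pixels: a listed point, or the origin of a listed thing).
The state is a dict: "time": time; "joint_pos": joint angles; "qd": joint speeds; "joint_efforts": joint torques, N m; "tool_pos": TCP position; "tcp_rot": TCP orientation; "ft_force": force on the tool from outside, world axes, zero at the start; "wrist_torque": the same for the moment, N m; "finger_gap": finger opening in mm.
Only numpy, scipy, OpenCV 4.12 (cv2) and the standard library are available. Lean on these libraries where they do the work, as an engineer would, in place of code of your own. Each camera call takes 0.05 s, during which the arm holds its last target. There are 200 camera calls.

## Working session

There is one attempt and no reset: what is moved stays moved. The work goes in short steps, Python scripts to look and compute and a tool call to move; the robot and the scene stay as the last step left them, time stands still between calls to the robot, and variables do not carry over. Pictures are saved under pics/ and viewed, about 8 in all and at most 12, crops included, and the job is handed in when it is done.

Besides the shell and the picture viewer there is one more tool, called after "Emit:" by a JSON object that holds its "method" and its "body", one argument or row to a line. arm_command: Moves the arm, as the interface text tells. Its arguments: {"type":"object","properties":{"jaw":{"type":"array"},"delta_pos":{"type":"array"},"roll":{"type":"array"},"force":{"type":"number"}},"required":["jaw","delta_pos","roll"]}

```bash
mkdir -p pics
python3 - <<'E'
from bench import r, snapshot, camera_params, spotter
import cv2
s=r.sense();print({k:s[k] for k in('time','tool_pos','tcp_rot','ft_force','finger_gap')})
for n in('scene','top'):
    im=snapshot(n);cv2.imwrite(f'pics/{n}0.png',im[:,:,::-1]);print(n,camera_params(n))
    for t in('case_1','bookend_left','bookend_right','shelf','tape_dispenser','pen_cup','stapler'):
        print(n,t,[(x['conf'],[round(float(v)) for v in x['centre']]) for x in spotter.recognise(n,t)])
print(camera_params('wrist'))
E
```

```text
{'time': 0.0, 'tool_pos': array([ 260.68807985, -539.84736947,  247.24621944]), 'tcp_rot': array([-1.79896946e+02, -8.18411706e-03,  2.57672006e+01]), 'ft_force': array([-0.66924479,  0.35571742, -0.31708975]), 'finger_gap': 85.448161037912}
scene {'fx': 564.4739325722402, 'fy': 564.4739325722402, 'cx': 311.0473565688855, 'cy': 237.5535427565648, 'k1': -0.07530379358422208, 'rvec': array([ 1.33226169,  2.14537184, -1.00266345]), 'tvec': array([ 253.28561017, -286.40610247, 1605.68078073])}
scene case_1 [(0.91, [292, 248]), (0.9, [340, 176]), (0.61, [252, 237]), (0.6, [247, 196])]
scene bookend_left [(0.88, [313, 364]), (0.83, [366, 273]), (0.65, [442, 216])]
scene bookend_right [(0.92, [216, 233])]
scene shelf [(0.97, [340, 283])]
scene tape_dispenser [(0.65, [230, 160])]
scene pen_cup [(0.88, [531, 237]), (0.73, [252, 237])]
scene stapler [(0.81, [227, 322])]
top {'fx': 581.6022814148649, 'fy': 581.6022814148649, 'cx': 315.67593059315095, 'cy': 246.9703336001523, 'k1': -0.0634795158236734, 'rvec': array([ 2.21695224, -2.16844897,  0.09508471]), 'tvec': array([ -15.45129486,  565.652
[... 191 characters left out ...]
 [(0.81, [390, 236])]
top shelf [(0.96, [299, 243])]
top tape_dispenser [(0.74, [438, 331]), (0.72, [337, 162])]
top pen_cup [(0.62, [160, 317]), (0.6, [346, 220]), (0.49, [264, 232])]
top stapler [(0.9, [337, 164])]
{'fx': 349.72117036478073, 'fy': 349.72117036478073, 'cx': 324.04096228400664, 'cy': 243.72898334374042, 'k1': -0.02349091969882128, 'mount': array([[-2.72524281e-04, -9.48610515e-01, -3.16445914e-01,
         8.07726803e+01],
       [ 9.99999857e-01, -1.13230356e-04, -5.21772376e-04,
        -1.02352899e+00],
       [ 4.59127478e-04, -3.16446011e-01,  9.48610411e-01,
        -1.24788452e+02],
       [ 0.00000000e+00,  0.00000000e+00,  0.00000000e+00,
         1.00000000e+00]])}
```

View pics/scene0.png

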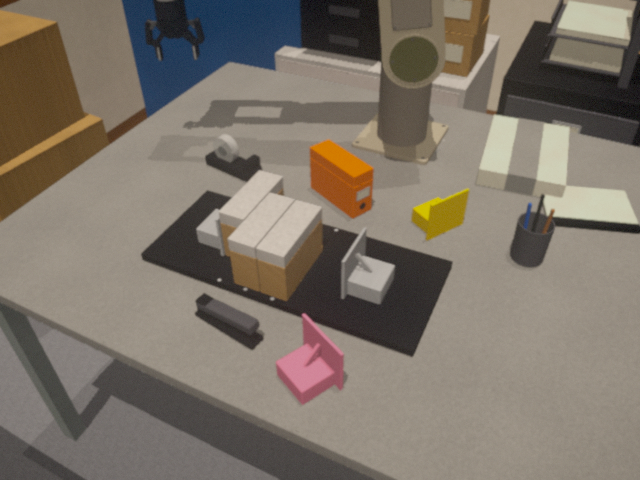

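View pics/top0.png

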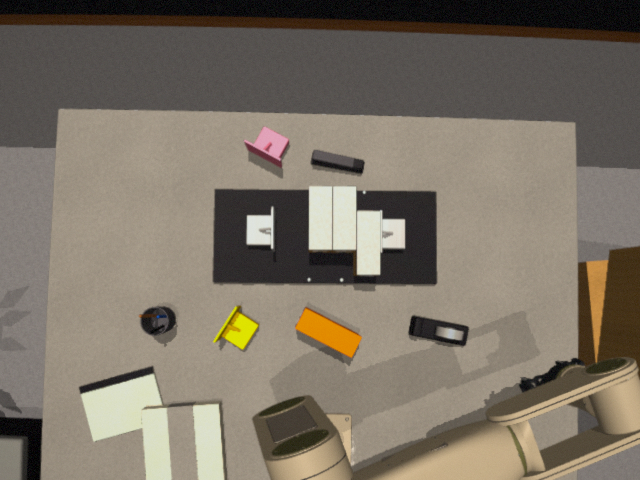

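```bash
cat > h.py <<'E'
import numpy as np, cv2
from bench import r, snapshot, camera_params, spotter
def KD(p): return np.array([[p['fx'],0,p['cx']],[0,p['fy'],p['cy']],[0,0,1.]]),np.array([p['k1'],0,0,0,0])
def pose(name):
    p=camera_params(name)
    if name!='wrist': return (*KD(p),cv2.Rodrigues(p['rvec'])[0],p['tvec'])
    from scipy.spatial.transform import Rotation as Ro
    s=r.sense();T=np.eye(4);T[:3,:3]=Ro.from_euler('xyz',s['tcp_rot'],degrees=True).as_matrix();T[:3,3]=s['tool_pos']
    W=np.linalg.inv(T@p['mount']);return (*KD(p),W[:3,:3],W[:3,3])
def rect(im,P,z,x0,x1,y0,y1,s):
    # up=+x, left=+y ; pixel (u,v) -> y=y1-u/s, x=x1-v/s
    K,D,R,t=P;u,v=np.meshgrid(np.arange(int((y1-y0)*s)),np.arange(int((x1-x0)*s)))
    pts=np.stack([x1-v/s,y1-u/s,np.full(u.shape,float(z))],-1).reshape(-1,3)
    q=cv2.projectPoints(pts,cv2.Rodrigues(R)[0],np.asarray(t,float),K,D)[0].reshape(*u.shape,2).astype(np.float32)
    return cv2.remap(im,q[...,0],q[...,1],cv2.INTER_CUBIC)
def p2w(P,uv,z):
    K,D,R,t=P;n=cv2.undistortPoints(np.array(uv,float).reshape(-1,1,2),K,D)[:,0]
    d=np.c_[n,np.ones(len(n))]@R;c=-R.T@t;return c+d*((z-c[2])/d[:,2])[:,None]
E
python3 - <<'E'
from h import *
im=cv2.imread('pics/top0.png');P=pose('top')
A=rect(im,P,140,400,700,-200,200,2)
cv2.imwrite('pics/r140.png',A)
B=rect(im,P,60,400,700,0,300,1);C=rect(im,P,120,400,700,0,300,1);S=rect(im,P,20,380,680,-350,350,1)
top=np.hstack([B,C]);cv2.imwrite('pics/r60.png',np.vstack([cv2.copyMakeBorder(top,0,0,0,100,0),S]))
E
```

```text
(no output)
```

View pics/r140.png

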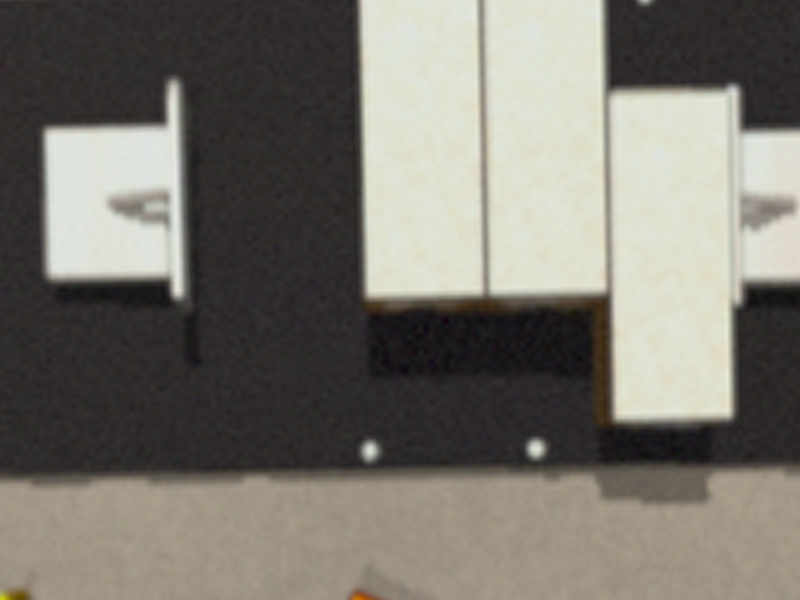

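View pics/r60.png

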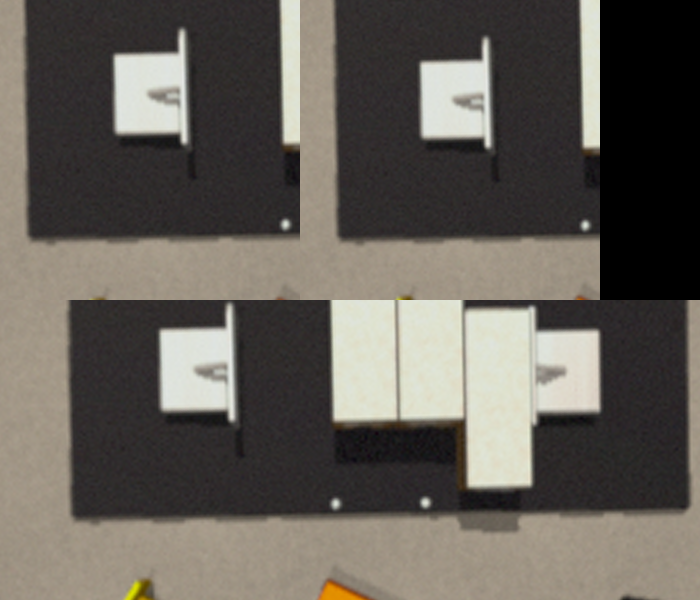

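Scene: the right-hand case sticks out (lid front at about (673,418) in the rectified view, roughly x=491, y=-136). The other two fronts are at about (425,298), x≈551. The left bookend is the stray one, and the shelf is turned about +1°. Next I move the gripper in front of the protruding case.

Emit:
{"method": "arm_command", "body": {
  "jaw": [-0.62,-0.62,-0.62,-0.62,-0.62,-0.62,-0.62,-0.62,-0.62,-0.62,-0.62,-0.62,-0.62,-0.62,-0.62,-0.62],
  "delta_pos": [
    [0.864,-0.702,0],
    [0.864,-0.702,0],
    [0.864,-0.702,0],
    [0.864,-0.702,0],
    [0.864,-0.702,0],
    [0.864,-0.702,0],
    [0.864,-0.702,0],
    [0.864,-0.702,0],
    [0.864,-0.702,0],
    [0.864,-0.702,0],
    [0.864,-0.702,0],
    [0.864,-0.702,0],
    [0.864,-0.702,0],
    [0.864,-0.702,0],
    [0.864,-0.702,0],
    [0.864,-0.702,0]
  ],
  "roll": [0.55,0.55,0.55,0.55,0.55,0.55,0.55,0.55,0.55,0.55,0.55,0.55,0.55,0.55,0.55,0.55]
}}

```text
time: 2.13
tool_pos: [449.7, -138.3, 248.3]
tcp_rot: [180.0, 0.0, 0.9]
ft_force: [0.9, 0.4, 1.0]
finger_gap: 16.2
```

Run:
```python
from h import *
P=pose('wrist');im=snapshot('wrist')[:,:,::-1];s=r.sense();print(s['time'],s['tool_pos'],s['tcp_rot'],s['ft_force'],s['finger_gap'])
cv2.imwrite('pics/w1.png',np.hstack([rect(im,P,140,420,720,-200,100,1.3),rect(im,P,80,420,720,-200,100,1.3)]))
```

```text
2.1833 [ 449.68221601 -138.30504402  248.31462027] [1.79988780e+02 8.14265356e-04 9.05316283e-01] [-0.26013981  0.52867276 -0.28584363] 16.17998388909878
```

View pics/w1.png

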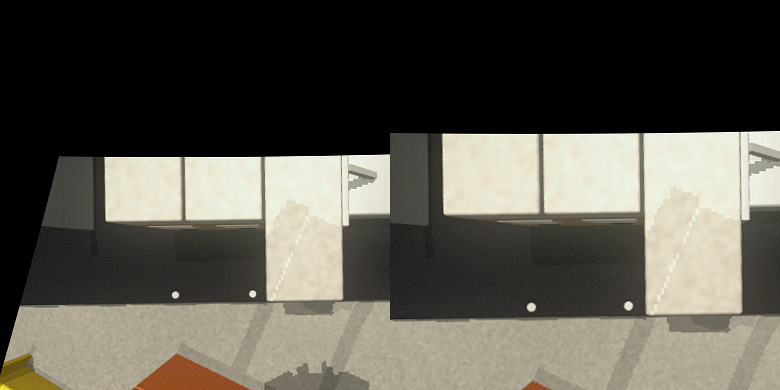

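Wrist view: the protruding lid front is at about (304,300), which gives x≈489 and y≈-134. The aligned fronts are at v≈221 (x≈550). These agree with the top camera. Next I descend and push slowly.

Emit:
{"method": "arm_command", "body": {
  "jaw": [-0.62,-0.62,-0.62,-0.62,-0.62,-0.62,-0.62],
  "delta_pos": [
    [0,-0.008,0.1],
    [0,-0.008,0.2],
    [0,-0.008,0.3],
    [0,-0.008,0.38],
    [0,-0.008,0.38],
    [0,-0.008,0.38],
    [0,-0.008,0.38]
  ],
  "roll": [0,0,0,0,0,0,0]
}}

```text
time: 2.77
tool_pos: [450.6, -136.1, 98.4]
tcp_rot: [179.9, -0.1, 0.9]
ft_force: [0.6, -0.0, 0.3]
finger_gap: 16.1
```

Emit:
{"method": "arm_command", "body": {
  "jaw": [-0.62,-0.62,-0.62,-0.62,-0.62,-0.62,-0.62,-0.62],
  "delta_pos": [
    [0.02,0,0],
    [0.04,0,0],
    [0.055,0,0],
    [0.07,0,0],
    [0.08,0,0],
    [0.09,0,0],
    [0.1,0,0],
    [0.1,0,0]
  ],
  "roll": [0,0,0,0,0,0,0,0]
}}

```text
time: 3.43
tool_pos: [491.3, -135.4, 98.4]
tcp_rot: [179.9, -0.1, 0.9]
ft_force: [-0.2, 0.5, 0.8]
finger_gap: 16.6
```

Emit:
{"method": "arm_command", "body": {
  "jaw": [-0.62,-0.62,-0.62,-0.62,-0.62,-0.62,-0.62,-0.62],
  "delta_pos": [
    [0.01,0,0],
    [0.02,0,0],
    [0.03,0,0],
    [0.04,0,0],
    [0.05,0,0],
    [0.06,0,0],
    [0.07,0,0],
    [0.075,0,0]
  ],
  "roll": [0,0,0,0,0,0,0,0]
}}

```text
time: 4.1
tool_pos: [521.9, -134.9, 98.5]
tcp_rot: [179.9, -0.1, 0.9]
ft_force: [-1.8, 0.4, -0.6]
finger_gap: 16.2
```

Run:
```python
from h import *
P=pose('top');im=snapshot('top')[:,:,::-1];s=r.sense();print(s['time'],s['tool_pos'],s['ft_force'])
A=rect(im,P,140,400,700,-200,200,2)[::1];sc=snapshot('scene')[:,:,::-1]
cv2.imwrite('pics/p1.png',np.hstack([cv2.resize(A[:,300:],(400,480)),cv2.resize(sc[130:330,180:346],(400,480))]))
```

```text
4.15 [ 522.06169314 -134.95687935   98.55550863] [ 0.98646083 -0.34340394 -0.67780252]
```

View pics/p1.png

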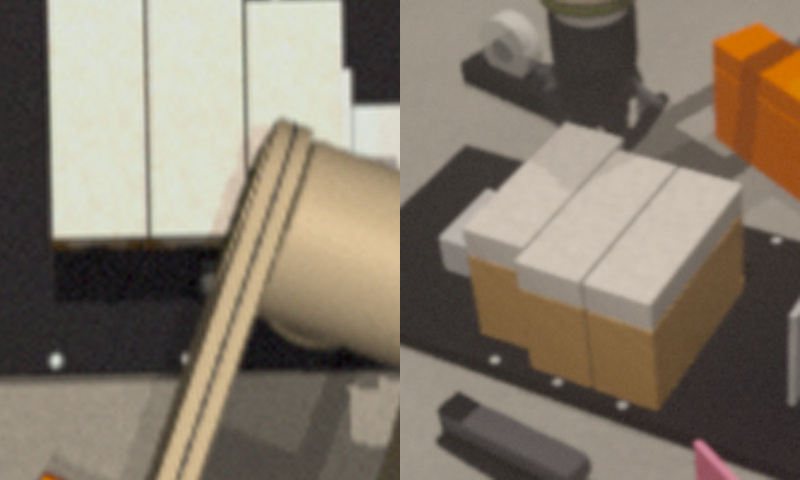

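The case has moved about 44 mm (its back edge is now at x≈699), so about 19 mm remain.

Emit:
{"method": "arm_command", "body": {
  "jaw": [-0.62,-0.62,-0.62,-0.62,-0.62,-0.62,-0.62],
  "delta_pos": [
    [0.01,0,0],
    [0.02,0,0],
    [0.03,0,0],
    [0.038,0,0],
    [0.045,0,0],
    [0.045,0,0],
    [0.045,0,0]
  ],
  "roll": [0,0,0,0,0,0,0]
}}

```text
time: 4.78
tool_pos: [540.4, -134.7, 98.8]
tcp_rot: [179.9, -0.2, 0.9]
ft_force: [-0.2, 0.2, -0.0]
finger_gap: 16.4
```

Run:
```python
from h import *
P=pose('top');im=snapshot('top')[:,:,::-1];s=r.sense();print(s['time'],s['tool_pos'],s['ft_force'])
A=rect(im,P,140,520,760,-200,50,3)
cv2.imwrite('pics/p2.png',A[:480])
```

```text
4.8333 [ 540.42160193 -134.72429927   98.91359099] [ 0.64544572  0.4562889  -0.11121228]
```

View pics/p2.png

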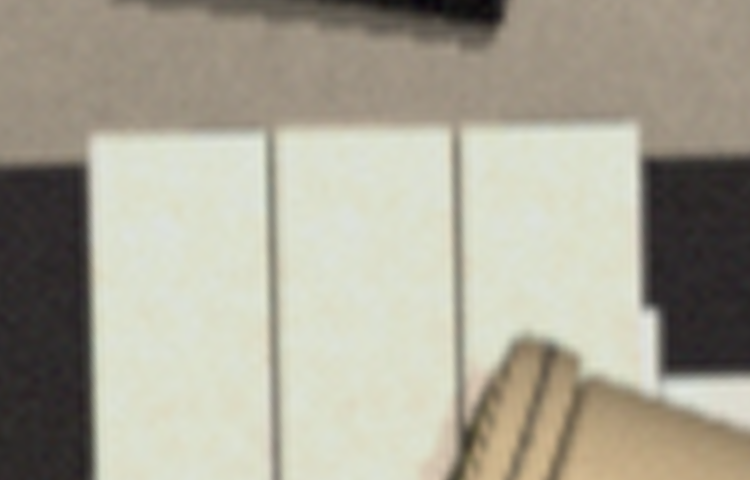

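The back edges (v≈131, 127, 123, which is the shelf's own slope) show the fronts in line within about 1 mm. Next I retreat, lift and go to the outer side of the left bookend.

Emit:
{"method": "arm_command", "body": {
  "jaw": [-0.62,-0.62,-0.62,-0.62,-0.62,-0.62,-0.62,-0.62,-0.62,-0.62],
  "delta_pos": [
    [-0.05,0,0],
    [-0.12,0,0],
    [-0.15,0,0],
    [-0.15,0,-0.05],
    [-0.15,0,-0.15],
    [-0.15,0,-0.25],
    [-0.15,0,-0.35],
    [-0.15,0,-0.37],
    [-0.15,0,-0.37],
    [-0.15,0,-0.37]
  ],
  "roll": [0,0,0,0,0,0,0,0,0,0]
}}

```text
time: 5.67
tool_pos: [480.3, -135.6, 247.3]
tcp_rot: [179.9, -0.3, 0.9]
ft_force: [-0.8, -1.0, -0.5]
finger_gap: 16.4
```

Emit:
{"method": "arm_command", "body": {
  "jaw": [-0.3,-0.3,-0.3,-0.3,-0.3,-0.3,-0.3,-0.3,-0.3,-0.3,-0.3,-0.3,-0.3,-0.3],
  "delta_pos": [
    [0.332,-0.895,0],
    [0.332,-0.895,0],
    [0.332,-0.895,0],
    [0.332,-0.895,0],
    [0.332,-0.895,0],
    [0.332,-0.895,0],
    [0.332,-0.895,0],
    [0.332,-0.895,0],
    [0.332,-0.895,0],
    [0.332,-0.895,0],
    [0.332,-0.895,0],
    [0.332,-0.895,0],
    [0.332,-0.895,0],
    [0.332,-0.895,0]
  ],
  "roll": [-1,-1,-1,-1,-1,-1,-1,-1,-1,-1,-1,-1,-1,-1]
}}

```text
time: 6.83
tool_pos: [607.4, 222.7, 247.0]
tcp_rot: [179.7, -0.1, 45.8]
ft_force: [-0.3, -1.4, 0.7]
finger_gap: 29.8
```

Emit:
{"method": "arm_command", "body": {
  "jaw": [-0.3,-0.3,-0.3,-0.3,-0.3,-0.3,-0.3,-0.3,-0.3],
  "delta_pos": [
    [0,0,0],
    [0,0,0],
    [0,0,0],
    [0,0,0],
    [0,0,0],
    [0,0,0],
    [0,0,0],
    [0,0,0],
    [0,0,0]
  ],
  "roll": [-1,-1,-1,-1,-1,-1,-1,-1,-1]
}}

```text
time: 7.58
tool_pos: [607.4, 221.5, 247.3]
tcp_rot: [179.7, 0.1, 90.6]
ft_force: [-0.6, -0.1, -0.2]
finger_gap: 29.8
```

Run:
```python
from h import *
P=pose('top');im=snapshot('top')[:,:,::-1];s=r.sense();print(s['time'],s['tool_pos'],s['tcp_rot'],s['ft_force'],s['finger_gap'])
A=rect(im,P,140,500,700,-200,100,2)
W=pose('wrist');w=snapshot('wrist')[:,:,::-1]
B=rect(w,W,60,500,700,20,260,2)
cv2.imwrite('pics/p3.png',np.vstack([np.pad(B,((0,0),(0,120),(0,0)))[:300],A[:300]]))
```

```text
7.6333 [607.41197921 221.72757606 247.24738227] [1.79666051e+02 1.42283485e-01 9.05966928e+01] [-1.03993118  0.10207221 -0.51021987] 29.568150746997546
```

View pics/p3.png

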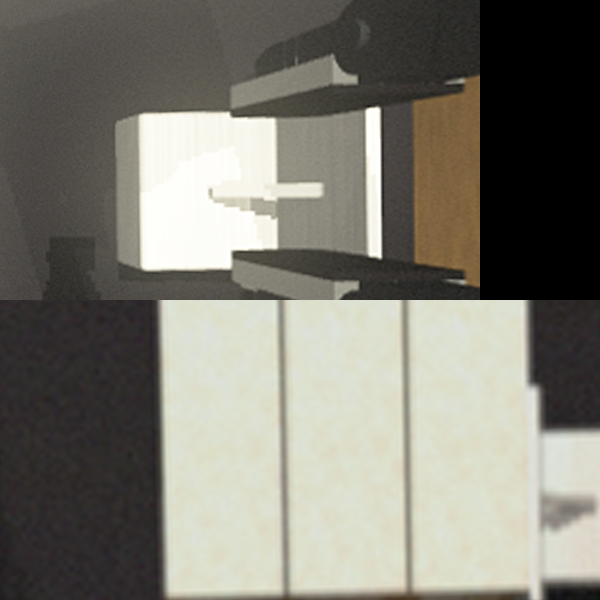

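Wrist view: the foot's outer edge is at u=140 (y≈190, x centre ≈605). Top view: the case fronts are in line (v≈594–597). Next I descend outside the foot and push towards -y.

Emit:
{"method": "arm_command", "body": {
  "jaw": [-0.3,-0.3,-0.3,-0.3,-0.3,-0.3,-0.3,-0.3,-0.3],
  "delta_pos": [
    [0,-0.005,0.1],
    [0,-0.005,0.2],
    [0,-0.005,0.3],
    [0,-0.005,0.38],
    [0,-0.005,0.44],
    [0,-0.005,0.48],
    [0,-0.005,0.488],
    [0,-0.005,0.488],
    [0,-0.005,0.488]
  ],
  "roll": [0,0,0,0,0,0,0,0,0]
}}

```text
time: 8.43
tool_pos: [607.3, 221.5, 53.3]
tcp_rot: [179.6, 0.1, 90.6]
ft_force: [0.2, -0.9, 0.9]
finger_gap: 30.2
```

Emit:
{"method": "arm_command", "body": {
  "jaw": [-0.3,-0.3,-0.3,-0.3,-0.3,-0.3,-0.3,-0.3,-0.3,-0.3,-0.3,-0.3],
  "delta_pos": [
    [-0.02,0,0],
    [-0.04,0,0],
    [-0.055,0,0],
    [-0.07,0,0],
    [-0.085,0,0],
    [-0.1,0,0],
    [-0.115,0,0],
    [-0.13,0,0],
    [-0.145,0,0],
    [-0.16,0,0],
    [-0.175,0,0],
    [-0.175,0,0]
  ],
  "roll": [0,0,0,0,0,0,0,0,0,0,0,0]
}}

```text
time: 9.43
tool_pos: [609.0, 150.8, 54.9]
tcp_rot: [179.5, 0.1, 90.5]
ft_force: [0.4, -0.3, 0.8]
finger_gap: 29.9
```

```bash
cat > look.py <<'E'
import sys
from h import *
P=pose('top');im=snapshot('top')[:,:,::-1];s=r.sense();print(s['time'],s['tool_pos'],s['tcp_rot'],s['ft_force'])
sc=snapshot('scene')[:,:,::-1]
a=cv2.resize(rect(im,P,120,500,700,-150,150,2),(600,400))[:300]
K,D,R,t=P
cv2.imwrite(sys.argv[1],np.vstack([a,cv2.resize(sc[170:320,180:480],(600,300))]))
E
python3 look.py pics/p4.png
```

```text
9.4833 [608.6086178  150.80300023  54.34287947] [1.79507765e+02 1.16033800e-01 9.05355839e+01] [-1.06271829  0.18337289  0.7021341 ]
```

View pics/p4.png

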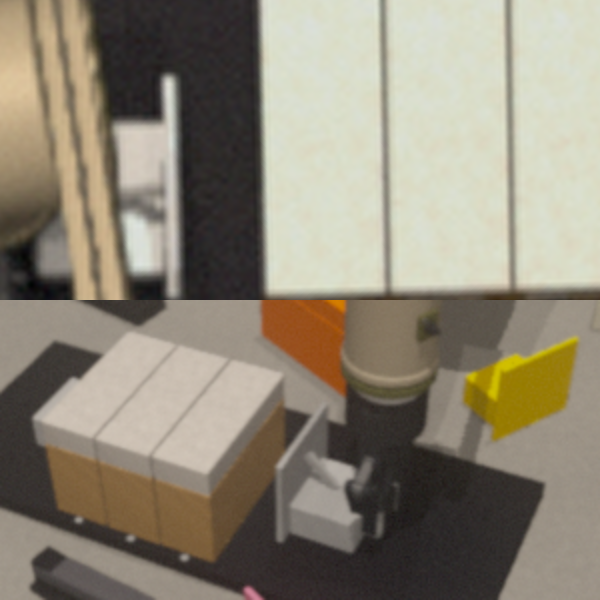

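The bookend is moving squarely: its plate face is now at y≈60 and the row edge is at y≈19, so the gap is about 41 mm. I push 37 mm more, then check.

Emit:
{"method": "arm_command", "body": {
  "jaw": [-0.3,-0.3,-0.3,-0.3,-0.3,-0.3,-0.3,-0.3,-0.3],
  "delta_pos": [
    [-0.015,0,0],
    [-0.03,0,0],
    [-0.045,0,0],
    [-0.06,0,0],
    [-0.07,0,0],
    [-0.08,0,0],
    [-0.09,0,0],
    [-0.093,0,0],
    [-0.093,0,0]
  ],
  "roll": [0,0,0,0,0,0,0,0,0]
}}

```text
time: 10.28
tool_pos: [608.5, 112.9, 53.8]
tcp_rot: [179.6, 0.2, 90.5]
ft_force: [0.1, 0.1, 0.7]
finger_gap: 29.8
```

```bash
python3 look.py pics/p5.png
```

```text
10.3333 [608.54418127 113.04213607  53.86477791] [1.79570317e+02 1.77570370e-01 9.05249452e+01] [ 0.78458516  0.00578415 -0.02084671]
```

View pics/p5.png

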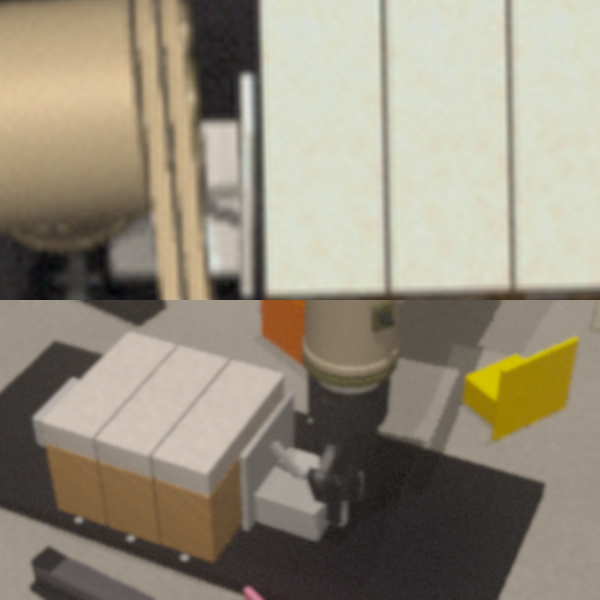

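The gap is about 3 mm. I nudge 2 mm more, then retreat outward and lift.

Emit:
{"method": "arm_command", "body": {
  "jaw": [-0.3,-0.3,-0.3,-0.3],
  "delta_pos": [
    [-0.002,0,0],
    [-0.004,0,0],
    [-0.006,0,0],
    [-0.006,0,0]
  ],
  "roll": [0,0,0,0]
}}

```text
time: 10.72
tool_pos: [608.6, 111.1, 54.0]
tcp_rot: [179.6, 0.2, 90.5]
ft_force: [-0.7, 2.6, 0.2]
finger_gap: 29.8
```

Emit:
{"method": "arm_command", "body": {
  "jaw": [-0.3,-0.3,-0.3,-0.3,-0.3,-0.3,-0.3,-0.3,-0.3,-0.3,-0.3,-0.3,-0.3],
  "delta_pos": [
    [0.05,0,0],
    [0.15,0,0],
    [0.2,0,0],
    [0.2,0,-0.1],
    [0.2,0,-0.2],
    [0.2,0,-0.3],
    [0.2,0,-0.4],
    [0.2,0,-0.5],
    [0.3,0,-0.5],
    [0.4,0,-0.5],
    [0.45,0,-0.5],
    [0.45,0,-0.5],
    [0.45,0,-0.5]
  ],
  "roll": [0,0,0,0,0,0,0,0,0,0,0,0,0]
}}

```text
time: 11.8
tool_pos: [605.0, 292.3, 253.1]
tcp_rot: [179.6, 0.2, 90.7]
ft_force: [0.3, -0.6, -0.5]
finger_gap: 29.9
```

```bash
python3 look.py pics/p6.png
```

```text
11.85 [605.25861522 291.21150268 253.03165143] [179.58223312   0.22635747  90.58660994] [ 0.32409048 -0.37945729 -0.2832966 ]
```

View pics/p6.png

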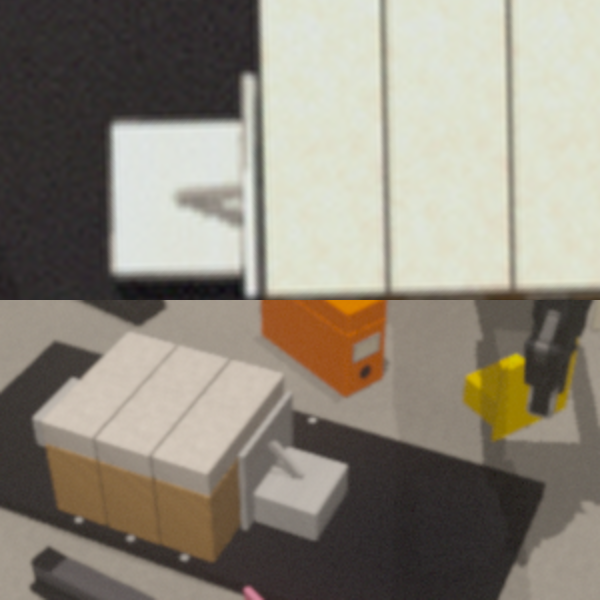

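```bash
python3 -c "
from bench import r
print(r.hand_in())"
```

```text
the job is handed in; nothing more can be done
None
```

I pushed the right-hand case back about 62 mm into line, slid the left bookend about 90 mm up to the row, retreated clear and handed the job in. The hand-in gave no verdict.

- **Case fronts:** the last top views show all three in line within about 1–2 mm, against the 8 mm allowed.
- **Bookend:** it stands upright and square, about 2 mm from the row. I estimate the inner faces to be about 187 mm apart, against the 194 mm allowed. That figure comes partly from the first top picture, because the right plate is hard to tell from the white lid next to it.
- **Everything else:** I planned all moves to stay clear of the other cases, the right bookend and the desk items, and saw no sign of them moving. I did not measure them again at the end. The highest wrist force I read was about 3 N.
- **Time:** about 12 s of the 48 s was used. No check failed; the two cameras differed by 2–4 mm on some positions.

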